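# Refit the reel spool and hold the bail open

## Task

Fit the big spool back on the reel: lower it over the bare shaft, down between the rotor arms, until it sits fully home, and let go of it without letting it drop. Then swing the bail (the steel hoop) up and over against its spring, right to its stop, and finish the program while still holding it there with the gripper, because its catch is worn and I need both hands to tie the new line on. Leave the other things on the bench where they are.

Things in the scene. Friction and masses are not known exactly. Their poses are not given: they have to be found in the camera images.
- reel: Large surf fishing reel, dark metal, fixed upright on a grey stand plate (200 x 120 x 10 mm) that is elsewhere and turned at each start. Origin: bench top, on the shaft's axis; z up the shaft; x towards the stand's post (25 mm thick, 145 mm high, 88 mm from the shaft); y along the bail's hinge. The crank handle, 62 mm high, reaches 82 mm out to +y.
- shaft_tip (a point): Tip of the bare vertical shaft, 165 mm above the bench. Shaft 10 mm thick, last 8 mm tapered to 5 mm; its 26 mm wide shoulder, top 135 mm above the bench, carries the spool. Round it a rotor cup, 50 mm wide, 130 mm high, and two rotor arms at y = +-42 to +-50 mm (reel frame), tops 164 mm above the bench.
- spool: Big loose aluminium spool, upright, black ribbed drag knob on top; about 0.16 kg. Origin: centre of underside, z up. 66 mm wide; lip top at 60 mm; knob 32 mm wide from 60 to 84 mm (grip it from above). Below: skirt 57 mm wide inside, 20 mm deep, then a shaft hole 13 mm wide (18 at its mouth) up to 52 mm. Home: origin 115 mm above the reel's origin, any turn about the shaft.
- bail_angle (a joint): Angle of the bail about its hinge, rad: 0 shut, 1.75 open against its stop. A spring pulls it shut: about 2 N at the wire's middle to start it, 6 to 7 N at the stop. It does not stay open by itself.
- bail_hinge (a point): Centre of the bail's hinge line, on the shaft's axis 155 mm above the bench; the line runs along the reel's y axis. The bail opens as a right-hand turn about the reel's +y.
- bail_mid (a point): Tube centre at the middle of the hoop, 78 mm from the hinge; tube 8 mm thick, along the reel's y here, nearly straight for 40 mm. Shut: on the reel's -x side, 20 degrees above hinge level (73 mm out from the axis, 182 mm above the bench). It opens up, over the spool's knob (30 mm clear), to the +x side: at the stop 40 mm past the axis, 222 mm above the bench.
- bail: The bail: a bright U-shaped steel tube hoop, 8 mm thick, a brass line roller at its +y end, on two 34 mm flat arms outside the rotor arms, 109 mm apart. Origin at point bail_hinge; turns with the bail.
- gear: Bystander, leave alone: brass pinion-type gear standing on its 40 mm disc, 22 mm high. Origin at its underside.
- washer: Bystander, leave alone: flat steel washer, 34 mm across, 5 mm thick. Origin at its underside.
- cup: Bystander, leave alone: small white pot, 42 mm across, 38 mm high. Origin at its underside.
- driver: Bystander, leave alone: screwdriver, 190 mm long, lying. Origin at its underside (near its middle).
- tweezers: Bystander, leave alone: steel tweezers, 145 mm long, lying. Origin at its underside (near its middle).
- oil: Bystander, leave alone: small clear oil bottle, 32 mm across, 85 mm high. Origin at its underside.
- small_spool: Bystander, leave alone: spool of another, smaller reel, 42 mm across and 32 mm high; not to be used. Origin at its underside.
Mind the look-alikes: they are no part of the job. Leave any orange, pink or turquoise look-alike of the spool alone.

How it is judged:
By the outcome, as a careful person would: the job done as asked, in the order asked, and still so for the second after the job is handed in, while the arm keeps its last pose, push and grip.
It also fails if it takes over 59 s, if anything falls off the work surface, if the arm or the gripper's body presses on something with over 40 N, if the wrist force passes 120 N, or if a joint passes its speed limit or range.

## Robot

A 6-joint arm with a two-finger parallel gripper is mounted at the origin on the work surface. World frame = base frame: x ahead of the robot, y to its left, z up, the work surface at z = 0. Lengths are in m, angles in rad, forces in N, time in s.
With the tool pointing down it reaches from about 0.375 to 0.9 m from the base axis. Payload 3.1 kg.
Tool frame: the origin (TCP) lies midway between the tips of the shut fingers; the grasp point (between the pads) lies 19 mm behind it; z points along the fingers, y is the line along which they close (so a half turn about z gives the same grasp; the last joint's range is limited). The gripper opens to 85 mm and grips with 20 to 120 N. Pads are 22 mm wide; open, the fingers measure 114 mm over their backs; the gripper's body (76 mm by 85 mm) begins 54 mm behind the grasp point. The pads swing forward as they close: fully open they stand 13 mm farther back than shut.
Start: joints at [0.935, 0.527, 1.433, -0, 1.181, -0.178], TCP at [0.276, 0.561, 0.231] pointing down, gripper open.
Joint ranges: [-3.08, 3.08], [-0.75, 2.2], [0.22, 2.44], [-1.43, 4.57], [0, 2.65], [-2.85, 2.85]. Speed limits (rad/s): [2.79, 2.79, 3.14, 3.14, 3.14, 3.14].

## Interface

Orientations are given as a unit quaternion [x, y, z, w].
In Python, from station import manip gives the robot as it stands.
- The arm moves only by the tool move_arm, never from a script. Its argument "increments" is a list that holds one entry, the list of rows, each a list of 5 numbers: the gripper's target within -1 to 1 (shut at 1, half-way at 0, fully open at -1), then the shift along the world's x, y, z in m, then the turn about the world's z in degrees. In form: [[[fingers, dx, dy, dz, twist], ...]]. A call has 1 to 8 rows; each row shifts and turns the commanded pose from where the row before left it; what a row does not reach is not made up. A row lasts 1/10 s, in which the tool goes at most 50 mm and 8.59 degrees, less where a joint would pass 70% of its speed; a pose out of reach is approached as far as the arm can. A call with a gripper value outside its range is refused whole. The fingers move at their own pace and stop on an object; "newtons" is the grip in N (left out, the last holds). Time passes only in rows, so rows that do not move let the fingers close. It gives the time, the measured TCP pose, the force, the opening and the grip force at its end, in the units of the state.
- manip.sense(): the state, without advancing time (a new reading comes with each control period).
- manip.snapshot(name): name is "scene" or "top" or "wrist"; returns a dict with "img" (480x640x3 uint8, red, green, blue), "fx", "fy", "cx", "cy" (pixels), "world_to_cam" (4x4, takes a point from world to camera coordinates); the wrist camera has in their place "tool_from_camera" (4x4, takes a point from camera to tool coordinates, whose origin is the TCP and whose axes are the flange's). Camera axes: x right, y down, z forward; pixel columns grow to the right and rows downward; lengths in m; the calibration is good to about 2 mm. A picture is of the moment at which its call begins: read the wrist's pose just before it. There is no depth.
- manip.sign_off(): hands the job in; it is judged then, once.
Trained networks look in the newest picture that a camera, given by its name, has taken for a name from the list of things; names that differ only in an ending like _2 or _b are one class to them, and where a whole thing is asked for, a point or a joint stands for the part that bears it (a point fixed in the world has none). Each returns a list of dicts, best first, with "confidence" (0 to 1); they miss things now and then, are a little off and sometimes report something else, mostly with a low value. They report only what shows in the picture. A call takes as long as a camera call. They do not tell look-alikes from the thing itself.
- manip.spot_in(label, camera): "xyz" ([x, y, z] in m, in world coordinates, good to about 4 mm: the middle of the surface that is visible of it).
- manip.mark_of(label, camera): "xyz" ([x, y, z] in m, in world coordinates, good to about 4 mm: a listed point, or the origin of a listed thing).
The state is a dict: "t": time; "q": joint angles; "qd": joint speeds; "tau": joint torques, N m; "tcp_pos": TCP position; "tool_rot": TCP orientation; "force": force on the tool from outside, world axes, zero at the start; "ft_torque": the same for the moment, N m; "finger_gap": opening from 0.0 (shut) to 1.0 (fully open); "gripper_force": force on a finger pad.
Only numpy, scipy, OpenCV 4.12 (cv2) and the standard library are available. Lean on these libraries where they do the work, as an engineer would, in place of code of your own. Each camera call takes 0.05 s, during which the arm holds its last target. There are 200 camera calls.

## Working session

There is one attempt and no reset: what is moved stays moved. The work goes in short steps, Python scripts to look and compute and a tool call to move; the robot and the scene stay as the last step left them, time stands still between calls to the robot, and variables do not carry over. Pictures are saved under pics/ and viewed, at most 10 in all, crops included, and the job is handed in when it is done.

Besides the shell and the picture viewer there is one more tool, called after "Emit:" by a JSON object that holds its "api" and its "payload", one argument or row to a line. move_arm: Moves the arm, as the interface text tells. Its arguments: {"type":"object","properties":{"increments":{"type":"array","items":{"type":"array","items":{"type":"array","items":{"type":"number"}}}},"newtons":{"type":"number"}},"required":["increments"]}

```bash
mkdir -p pics; ls; python3 - <<'E'
from station import manip
import cv2,numpy as np
np.set_printoptions(precision=4,suppress=True)
ims=[]
for c in ["scene","top"]:
    s=manip.snapshot(c); cv2.imwrite(f"pics/{c}0.png",s["img"][:,:,::-1])
    for l in ["spool","reel","shaft_tip","bail_hinge","bail_mid","small_spool","gear","oil","cup"]:
        for r in manip.mark_of(l,c)[:3]: print(c,l,np.round(r["xyz"],4),round(r["confidence"],2))
    for r in manip.spot_in("spool",c)[:3]: print("spot",np.round(r["xyz"],4),r["confidence"])
print(manip.sense())
E
```

```text
pics
scene spool [ 0.5757 -0.2184  0.0005] 0.94
scene spool [ 0.4798 -0.1247  0.0014] 0.84
scene spool [ 0.5946 -0.105   0.0012] 0.62
scene reel [ 0.5146  0.1949 -0.0009] 0.8
scene shaft_tip [0.5084 0.1991 0.1658] 0.57
scene bail_hinge [0.5122 0.1975 0.1559] 0.95
scene bail_mid [ 0.5504 -0.0034 -0.0024] 0.73
scene bail_mid [0.4411 0.1843 0.1829] 0.71
scene small_spool [ 0.4331 -0.3066  0.0036] 0.79
scene gear [ 0.4959 -0.004  -0.0007] 0.74
scene oil [0.4246 0.3022 0.0002] 0.54
scene cup [ 0.3995 -0.0281 -0.006 ] 0.49
spot [ 0.4924 -0.1343  0.0614] 0.95
spot [ 0.6055 -0.1142  0.06  ] 0.86
spot [ 0.5794 -0.3313  0.0587] 0.75
top spool [ 0.5976 -0.1005 -0.0051] 0.93
top spool [ 0.4802 -0.128   0.0044] 0.73
top spool [ 0.5707 -0.322  -0.0008] 0.63
top reel [0.5114 0.202  0.0032] 0.73
top shaft_tip [0.5059 0.1974 0.1694] 0.93
top shaft_tip [0.4288 0.3051 0.0012] 0.42
top bail_hinge [0.5082 0.1995 0.1555] 0.7
top bail_mid [0.4403 0.1836 0.1802] 0.79
top bail_mid [ 0.4323 -0.3042  0.0008] 0.5
top bail_mid [0.5295 0.3656 0.0007] 0.23
top small_spool [ 0.4308 -0.307   0.0008] 0.86
top gear [ 0.498  -0.0039 -0.0029] 0.85
top gear [0.4234 0.3043 0.0002] 0.34
top oil [0.4254 0.3047 0.001 ] 0.71
top cup [ 0.4022 -0.0273 -0.0002] 0.53
spot [ 0.4772 -0.1284  0.0678] 0.94
spot [ 0.5882 -0.1009  0.055 ] 0.88
spot [ 0.567  -0.2148  0.0551] 0.77
{'t': 1.1, 'q': array([ 0.9355,  0.5275,  1.4327, -0.    ,  1.1814, -0.1785]), 'qd': array([ 0.0001, -0.0003,  0.0003, -0.0016,  0.0024, -0.0012]), 'tau': array([  0.0005, -44.2329, -17.842 ,  -0.0002,   0.0007,  -0.    ]), 'tcp_pos': array([0.2756, 0.5609, 0.2313]), 'tool_rot': array([0.2264, 0.974 , 0.    , 0.    ]), 'force': array([-0.1364,  0.1739, -1.2378]), 'ft_torque': array([ 0.0049, -0.005 , -0.0136]), 'gripper_force': 0.0, 'finger_gap': 0.9970170423092994}
```

View pics/scene0.png

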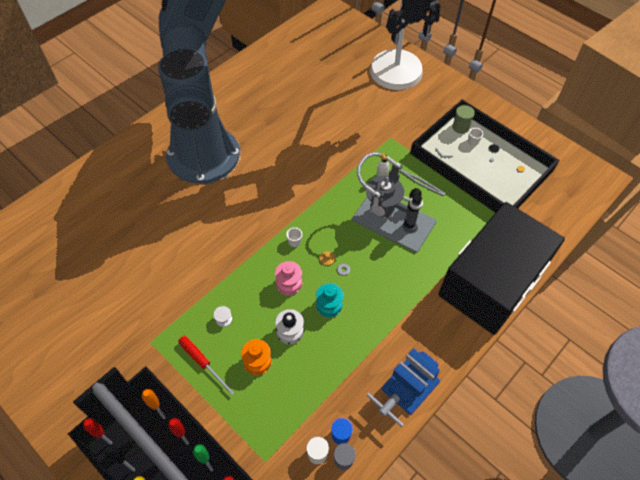

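View pics/top0.png

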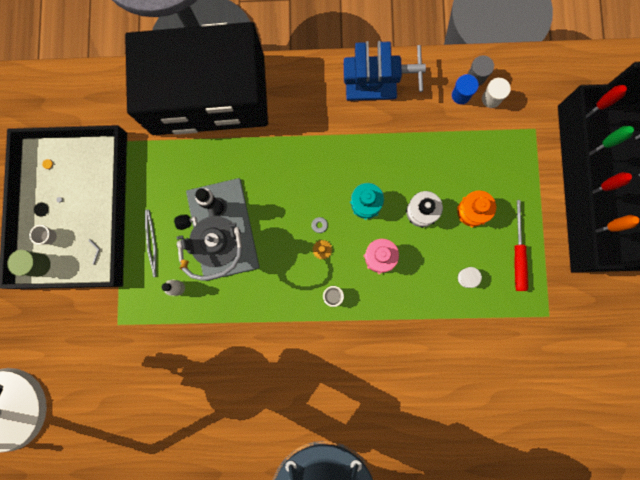

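The real spool (white body, black knob) is at about (427,207) in top and (290,322) in scene. The pink, teal and orange ones are look-alikes. The reel is at about (213,240) in top, with its post toward +x and its bail on the robot's side. I'll refine these from pixels.

```bash
cat > h.py <<'E'
from station import manip
import cv2,numpy as np
np.set_printoptions(precision=4,suppress=True)
def ray(s,u,v):
    M=s["world_to_cam"];R=M[:3,:3];o=-R.T@M[:3,3]
    return o,R.T@np.array([(u-s["cx"])/s["fx"],(v-s["cy"])/s["fy"],1])
def atz(s,u,v,z):
    o,d=ray(s,u,v);return o+d*(z-o[2])/d[2]
def proj(s,p):
    c=s["world_to_cam"]@np.r_[p,1];return np.array([s["fx"]*c[0]/c[2]+s["cx"],s["fy"]*c[1]/c[2]+s["cy"]])
E
python3 - <<'E'
from h import *
for c,(u,v),(a,b),p in [("top",(427,207),(213,240),None),("scene",(290,322),(390,195),None)]:
    s=manip.snapshot(c)
    img=s["img"]; g=img.max(2)
    m=np.zeros_like(g); m[v-16:v+16,u-16:u+16]=255
    m=((g<60)&(m>0)).astype(np.uint8)
    n,l,st,ce=cv2.connectedComponentsWithStats(m)
    for i in range(1,n):
        if st[i,4]>15: print(c,st[i],ce[i],"at z.078",atz(s,*ce[i],.078),"z.084",atz(s,*ce[i],.084))
    print(c,"cam",ray(s,0,0)[0],"f",s["fx"])
    cr=np.hstack([cv2.resize(img[y-40:y+40,x-40:x+40],(400,400),interpolation=cv2.INTER_CUBIC) for x,y in [(u,v),(a,b)]])
    cv2.imwrite(f"pics/{c}1.png",cr[:,:,::-1])
a=cv2.imread("pics/top1.png");b=cv2.imread("pics/scene1.png")
cv2.imwrite("pics/both.png",cv2.resize(np.vstack([a,b]),(600,600)))
E
```

```text
top [419 199  16  16 151] [426.457  206.5497] at z.078 [ 0.5715 -0.2164  0.078 ] z.084 [ 0.5704 -0.2154  0.084 ]
top cam [ 0.3863 -0.0426  1.1191] f 530.9295673651162
scene [283 313  12  15 106] [288.4528 320.8868] at z.078 [ 0.5796 -0.2243  0.078 ] z.084 [ 0.5816 -0.226   0.084 ]
scene cam [ 1.024  -0.608   1.3759] f 608.4448515280304
```

View pics/both.png

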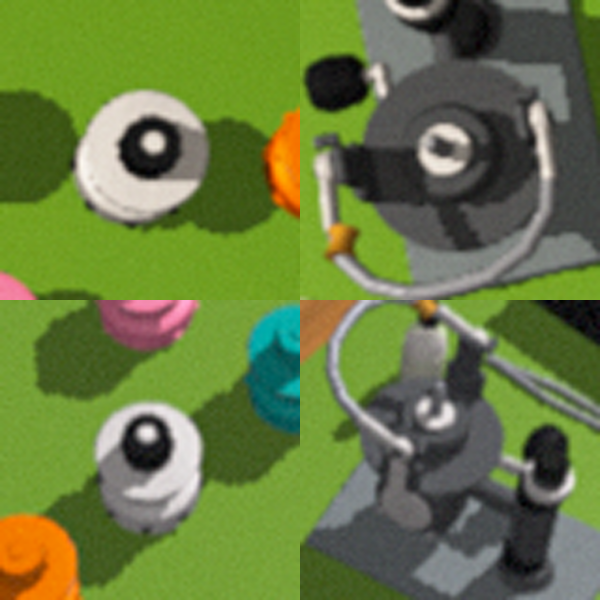

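Emit:
{"api": "move_arm", "payload": {
  "increments": [
    [[-1,0,0,0.05,0],[-1,0,0,0.03,0]]
  ]
}}

```text
t: 1.4
tcp_pos: [0.276, 0.5614, 0.3132]
tool_rot: [0.226, 0.974, 0.001, 0.0]
force: [0.5, -0.1, 1.0]
finger_gap: 1.0
gripper_force: 0.0
```

The crops show a black knob centred on the white spool, and the bare shaft with rotor arms to its left and right. Bail shut, post at upper right. Next I'll fly over the spool for a wrist-camera check.

Emit:
{"api": "move_arm", "payload": {
  "increments": [
    [[-1,0.0176,-0.0459,0,-7.5],[-1,0.0176,-0.0459,0,-7.5],[-1,0.0176,-0.0459,0,-7.5],[-1,0.0176,-0.0459,0,-7.5],[-1,0.0176,-0.0459,0,-7.5],[-1,0.0176,-0.0459,0,-7.5],[-1,0.0176,-0.0459,0,-7],[-1,0.0176,-0.0459,0,0]]
  ]
}}

```text
t: 2.2
tcp_pos: [0.4168, 0.1919, 0.3116]
tool_rot: [0.631, 0.776, 0.0, 0.0]
force: [0.9, 0.2, 0.1]
finger_gap: 0.997
gripper_force: 0.0
```

Emit:
{"api": "move_arm", "payload": {
  "increments": [
    [[-1,0.0176,-0.0459,0,0],[-1,0.0176,-0.0459,0,0],[-1,0.0176,-0.0459,0,0],[-1,0.0176,-0.0459,0,0],[-1,0.0176,-0.0459,0,0],[-1,0.0176,-0.0459,0,0],[-1,0.0176,-0.0459,0,0],[-1,0.0176,-0.0459,0,0]]
  ]
}}

```text
t: 3.0
tcp_pos: [0.5576, -0.1756, 0.3115]
tool_rot: [0.631, 0.776, 0.0, 0.0]
force: [0.2, 1.2, 0.2]
finger_gap: 1.002
gripper_force: 0.0
```

Emit:
{"api": "move_arm", "payload": {
  "increments": [
    [[-1,0.0176,-0.0459,0,0],[-1,0,0,-0.04,0],[-1,0,0,0,0],[-1,0,0,0,0]]
  ]
}}

```text
t: 3.4
tcp_pos: [0.574, -0.2188, 0.2706]
tool_rot: [0.631, 0.776, -0.0, -0.002]
force: [0.2, -0.3, 0.6]
finger_gap: 0.999
gripper_force: 0.0
```

```bash
cat >> h.py <<'E'
from scipy.spatial.transform import Rotation as Ro
def wrist(labels=()):
    st=manip.sense(); s=manip.snapshot("wrist")
    T=np.eye(4);T[:3,:3]=Ro.from_quat(st["tool_rot"]).as_matrix();T[:3,3]=st["tcp_pos"]
    s["world_to_cam"]=np.linalg.inv(T@s["tool_from_camera"])
    for l in labels:
        for r in manip.mark_of(l,"wrist")[:3]: print(l,np.round(r["xyz"],4),round(r["confidence"],2))
    y=T[:3,1]; print("t",st["t"],"tcp",st["tcp_pos"],"tool y deg",np.degrees(np.arctan2(y[1],y[0])),"q",st["q"])
    return s
E
python3 - <<'E'
from h import *
s=wrist(["spool"]); print("cam",ray(s,0,0)[0],s["fx"])
print(proj(s,[.575,-.22,.084]))
cv2.imwrite("pics/w1.png",s["img"][:,:,::-1])
E
```

```text
spool [ 0.5724 -0.2191 -0.0021] 0.89
spool [ 0.4829 -0.1275 -0.0001] 0.82
spool [ 0.5979 -0.103  -0.0029] 0.82
t 3.4 tcp [ 0.574  -0.2188  0.2706] tool y deg 11.823618767262495 q [-0.5459  0.4738  1.4129  0.0002  1.2582 -0.7523]
cam [ 0.5582 -0.1495  0.4139] 365.606045201766
[317.2553 216.6874]
```

View pics/w1.png

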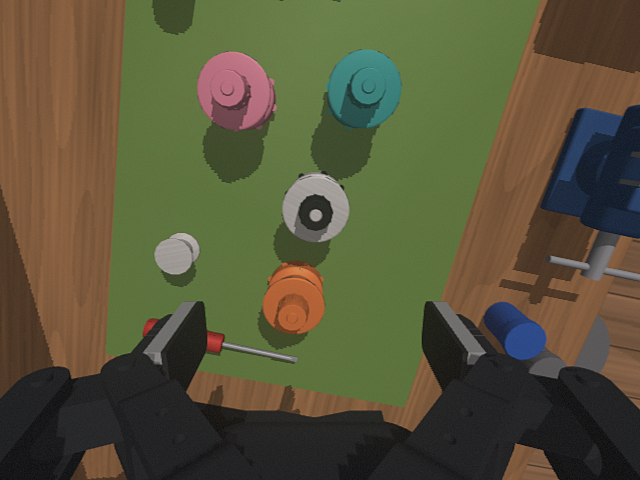

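White spool's knob is at (316,214), within about 3 px of the prediction and almost exactly under the TCP. I'll descend and grip it.

Emit:
{"api": "move_arm", "payload": {
  "increments": [
    [[-1,0,0,-0.05,0],[-1,0,0,-0.05,0],[-1,0,0,-0.04,0],[-1,0,0,-0.03,0],[-1,0,0,-0.02,0],[-1,0,0,-0.019,0],[-1,0,0,0,0]]
  ]
}}

```text
t: 4.2
tcp_pos: [0.5745, -0.2181, 0.0616]
tool_rot: [0.63, 0.777, -0.0, -0.001]
force: [0.8, 0.0, 0.2]
finger_gap: 1.0
gripper_force: 0.0
```

Emit:
{"api": "move_arm", "payload": {
  "increments": [
    [[0.6,0,0,0,0],[1,0,0,0,0],[1,0,0,0,0],[1,0,0,0,0],[1,0,0,0,0],[1,0,0,0,0]]
  ],
  "newtons": 50
}}

```text
t: 4.8
tcp_pos: [0.5754, -0.2198, 0.0638]
tool_rot: [0.631, 0.776, 0.0, 0.001]
force: [-0.9, -0.0, 7.0]
finger_gap: 0.357
gripper_force: 49.0
```

Emit:
{"api": "move_arm", "payload": {
  "increments": [
    [[1,0,0,0.01,0],[1,0,0,0.035,0],[1,0,0,0.045,0],[1,0,0,0.045,0],[1,0,0,0.045,0],[1,-0.007,0.02,0.045,0],[1,-0.007,0.045,0,0],[1,-0.007,0.045,0,0]]
  ]
}}

```text
t: 5.6
tcp_pos: [0.554, -0.1091, 0.2896]
tool_rot: [0.631, 0.775, 0.001, 0.002]
force: [0.8, 1.4, -2.0]
finger_gap: 0.352
gripper_force: 50.2
```

Emit:
{"api": "move_arm", "payload": {
  "increments": [
    [[1,-0.007,0.045,0,0],[1,-0.007,0.045,0,0],[1,-0.007,0.045,0,0],[1,-0.007,0.045,0,0],[1,-0.006,0.035,0,0],[1,0,0.01,0,0],[1,0,0,0,0],[1,0,0,0,0]]
  ]
}}

```text
t: 6.4
tcp_pos: [0.52, 0.1149, 0.2874]
tool_rot: [0.63, 0.776, -0.0, 0.0]
force: [0.1, -0.7, -1.5]
finger_gap: 0.356
gripper_force: 50.1
```

```bash
python3 - <<'E'
from h import *
s=wrist(["shaft_tip","bail_hinge","bail_mid","spool","reel"]); print("cam",ray(s,0,0)[0],s["fx"])
print(proj(s,[.5085,.1985,.165]),proj(s,[.5085,.1985,.135]))
cv2.imwrite("pics/w2.png",s["img"][:,:,::-1])
for c in ["top","scene"]:
    s=manip.snapshot(c); print(c,proj(s,[.5085,.1985,.165]),proj(s,[.5085,.1985,.135]))
    for l in ["shaft_tip","bail_hinge","bail_mid"]:
        for r in manip.mark_of(l,c)[:2]: print(c,l,np.round(r["xyz"],4),round(r["confidence"],2))
E
```

```text
shaft_tip [0.5091 0.1976 0.1643] 0.75
bail_hinge [0.5086 0.1987 0.1568] 0.71
bail_mid [0.4388 0.1837 0.1807] 0.87
spool [ 0.5983 -0.0999  0.0021] 0.6
spool [0.5177 0.1165 0.2224] 0.58
reel [ 0.507   0.1965 -0.0011] 0.86
t 6.4 tcp [0.52   0.1149 0.2874] tool y deg 11.830244534428344 q [ 0.0079  0.3374  1.5942 -0.001   1.21   -0.1982]
cam [0.5038 0.1845 0.4304] 365.606045201766
[325.3358 114.2589] [324.2138 116.2462]
top [207.0493 237.8926] [211.0302 239.8221]
top shaft_tip [0.5068 0.1961 0.1693] 0.9
top bail_hinge [0.5085 0.1996 0.1576] 0.6
scene [386.563  176.4698] [385.344  183.7058]
scene shaft_tip [0.5065 0.1996 0.1634] 0.59
scene bail_hinge [0.5088 0.1973 0.1582] 0.89
scene bail_mid [0.438  0.1838 0.1799] 0.42
```

View pics/w2.png

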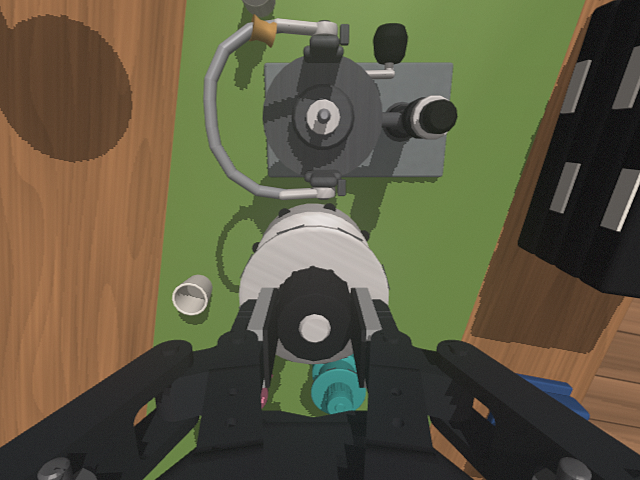

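The wrist view shows the shaft tip at (324,116), the shoulder ring round it, the bail to the left and the spool cap at (314,327). Measuring both now.

```bash
python3 - <<'E'
from h import *
s=wrist(); im=cv2.imread("pics/w2.png"); g=cv2.cvtColor(im,cv2.COLOR_BGR2GRAY)
c=g[290:350,285:345]; m=(c>120).astype(np.uint8)
n,l,st,ce=cv2.connectedComponentsWithStats(m); 
for i in range(1,n):
    if st[i,4]>100: print("cap",st[i],ce[i]+[285,290])
P=np.array([.52,.1149,.2874])
for z in (.020,.022,.024): print(z,proj(s,P+[0,0,z]), "cap pos", (atz(s,314,327,P[2]+z)-P)*1000)
# outer white lip: columns extents per row
w=(im.min(2)>130)
for r in range(205,300,10):
    x=np.where(w[r,230:400])[0]; print(r,x.min()+230 if len(x) else None,x.max()+230 if len(x) else None)
print("proj lip", [np.round([proj(s,P+[33e-3*np.cos(a),33e-3*np.sin(a),z]) for a in np.radians([12,102,192])],0).tolist() for z in (-.004,-.024)])
a=cv2.resize(im[85:150,290:355],(500,500),interpolation=cv2.INTER_CUBIC)
cv2.imwrite("pics/w2c.png",a)
E
```

```text
t 7.1 tcp [0.5198 0.1156 0.2873] tool y deg 11.831325511950688 q [ 0.0089  0.3374  1.5942 -0.      1.21   -0.1976]
cap [ 15  24  31  28 665] [314.5113 327.6301]
0.02 [318.4675 332.5037] cap pos [-2.1322  1.9312 20.    ]
0.022 [318.5248 335.2993] cap pos [-2.3632  3.0417 22.    ]
0.024 [318.5837 338.1748] cap pos [-2.5943  4.1523 24.    ]
205 300 323
215 284 346
225 274 355
235 264 362
245 259 367
255 253 374
265 247 381
275 242 385
285 240 387
295 239 388
proj lip [[[393.0, 304.0], [318.0, 232.0], [243.0, 304.0]], [[384.0, 286.0], [318.0, 221.0], [251.0, 286.0]]]
```

View pics/w2c.png

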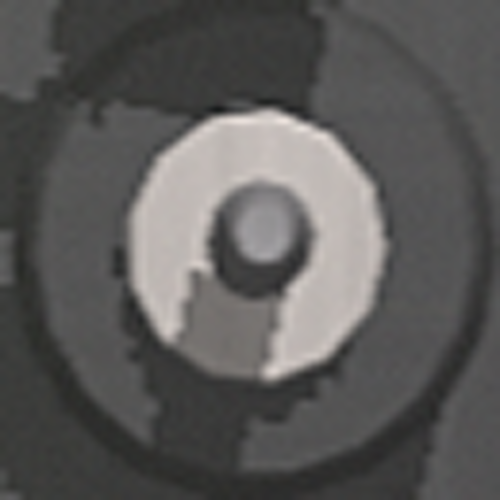

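Emit:
{"api": "move_arm", "payload": {
  "increments": [
    [[1,-0.005,0.04,0,0],[1,-0.0052,0.036,0,0],[1,0,0.005,0,0],[1,0,0,-0.03,0],[1,0,0,-0.02,0],[1,0,0,0,0],[1,0,0,0,0]]
  ]
}}

```text
t: 7.85
tcp_pos: [0.51, 0.1964, 0.2375]
tool_rot: [0.631, 0.776, -0.0, 0.0]
force: [0.1, -0.6, -1.6]
finger_gap: 0.351
gripper_force: 50.1
```

```bash
python3 - <<'E'
from h import *
print(manip.sense()["tcp_pos"],manip.sense()["force"])
out=[]
for c in ["top","scene"]:
    s=manip.snapshot(c)
    for l in ["spool","shaft_tip","bail_hinge"]:
        for r in manip.mark_of(l,c)[:4]: print(c,l,np.round(r["xyz"],4),round(r["confidence"],2))
    u,v=proj(s,[.509,.198,.17]).astype(int)
    out.append(cv2.resize(s["img"][v-40:v+40,u-40:u+40],(400,400),interpolation=cv2.INTER_CUBIC))
cv2.imwrite("pics/p3.png",np.hstack(out)[:,:,::-1])
E
```

```text
[0.51   0.1964 0.2375] [ 0.051  -0.5672 -1.5769]
top spool [ 0.481  -0.1315  0.0014] 0.91
top spool [0.5053 0.1962 0.171 ] 0.8
top spool [ 0.5952 -0.1024 -0.0029] 0.8
top spool [ 0.5692 -0.3216  0.0014] 0.76
top bail_hinge [0.5085 0.1999 0.1563] 0.59
scene spool [0.5161 0.1987 0.1744] 0.83
scene spool [ 0.5732 -0.323  -0.0021] 0.78
scene spool [ 0.5951 -0.0999  0.0015] 0.68
scene spool [0.5063 0.1985 0.1645] 0.5
scene shaft_tip [0.5095 0.2003 0.1642] 0.59
scene bail_hinge [0.5103 0.1963 0.156 ] 0.83
```

View pics/p3.png

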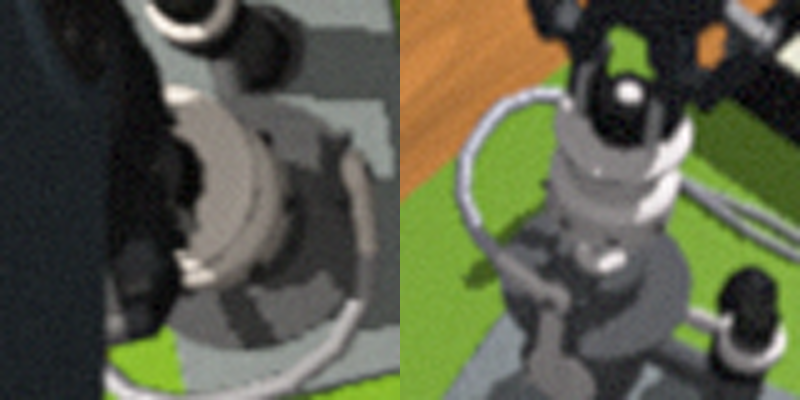

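Spool hovers over the shaft, with its lower skirt just above the shoulder in the scene crop. I'll descend slowly, watching the force.

Emit:
{"api": "move_arm", "payload": {
  "increments": [
    [[1,0,0,-0.01,0],[1,0,0,-0.008,0],[1,0,0,-0.004,0],[1,0,0,-0.004,0],[1,0,0,0,0]]
  ]
}}

```text
t: 8.75
tcp_pos: [0.5092, 0.1965, 0.2104]
tool_rot: [0.63, 0.776, -0.001, -0.001]
force: [-0.0, -0.6, -1.4]
finger_gap: 0.354
gripper_force: 50.1
```

Emit:
{"api": "move_arm", "payload": {
  "increments": [
    [[1,0,0,-0.003,0],[1,0,0,-0.003,0],[1,0,0,0,0]]
  ]
}}

```text
t: 9.05
tcp_pos: [0.5094, 0.1966, 0.205]
tool_rot: [0.63, 0.776, -0.0, -0.0]
force: [0.3, 1.2, -2.2]
finger_gap: 0.353
gripper_force: 50.1
```

Emit:
{"api": "move_arm", "payload": {
  "increments": [
    [[1,0,0,-0.003,0],[1,0,0,-0.003,0],[1,0,0,0,0]]
  ]
}}

```text
t: 9.35
tcp_pos: [0.5093, 0.1966, 0.1989]
tool_rot: [0.63, 0.776, -0.0, -0.0]
force: [-0.4, 0.2, -1.7]
finger_gap: 0.363
gripper_force: 50.1
```

Emit:
{"api": "move_arm", "payload": {
  "increments": [
    [[1,0,0,-0.003,0],[1,0,0,-0.003,0],[1,0,0,0,0]]
  ]
}}

```text
t: 9.65
tcp_pos: [0.5093, 0.1965, 0.1928]
tool_rot: [0.63, 0.776, -0.0, -0.0]
force: [0.0, -0.9, -1.9]
finger_gap: 0.358
gripper_force: 50.1
```

Smooth so far. Continuing to the shoulder (expected TCP z ≈ 0.179).

Emit:
{"api": "move_arm", "payload": {
  "increments": [
    [[1,0,0,-0.003,0],[1,0,0,-0.003,0],[1,0,0,-0.003,0],[1,0,0,0,0]]
  ]
}}

```text
t: 10.05
tcp_pos: [0.5092, 0.1965, 0.1837]
tool_rot: [0.631, 0.776, -0.0, -0.0]
force: [0.6, 0.3, -1.8]
finger_gap: 0.356
gripper_force: 50.1
```

Emit:
{"api": "move_arm", "payload": {
  "increments": [
    [[1,0,0,-0.002,0],[1,0,0,-0.002,0],[1,0,0,0,0]]
  ]
}}

```text
t: 10.35
tcp_pos: [0.5095, 0.1966, 0.18]
tool_rot: [0.63, 0.776, -0.0, -0.0]
force: [0.5, 0.5, -2.2]
finger_gap: 0.358
gripper_force: 50.1
```

Emit:
{"api": "move_arm", "payload": {
  "increments": [
    [[1,0,0,-0.001,0],[1,0,0,-0.001,0],[1,0,0,0,0]]
  ]
}}

```text
t: 10.65
tcp_pos: [0.5097, 0.1966, 0.1787]
tool_rot: [0.63, 0.776, 0.0, 0.0]
force: [-0.4, -0.0, 2.1]
finger_gap: 0.356
gripper_force: 50.5
```

Emit:
{"api": "move_arm", "payload": {
  "increments": [
    [[1,0,0,-0.001,0],[1,0,0,0,0]]
  ]
}}

```text
t: 10.85
tcp_pos: [0.5098, 0.1967, 0.1787]
tool_rot: [0.63, 0.776, 0.0, 0.0]
force: [-2.1, -1.0, 7.9]
finger_gap: 0.356
gripper_force: 51.2
```

Contact is at z=0.1787, as computed, so the spool is seated. Releasing, then rising.

Emit:
{"api": "move_arm", "payload": {
  "increments": [
    [[0.2,0,0,0.001,0],[0.1,0,0,0,0],[-0.1,0,0,0,0],[-0.1,0,0,0.002,0],[-0.1,0,0,0.005,0],[-0.1,0,0,0.01,0],[-0.1,0,0,0.02,0],[-0.1,0,0,0.03,0]]
  ],
  "newtons": 40
}}

```text
t: 11.65
tcp_pos: [0.5087, 0.1964, 0.2453]
tool_rot: [0.631, 0.776, -0.001, -0.001]
force: [0.2, -0.5, -0.2]
finger_gap: 0.554
gripper_force: 0.0
```

```bash
python3 - <<'E'
from h import *
s=wrist(["spool","bail_mid","bail_hinge"])
cv2.imwrite("pics/w4.png",s["img"][:,:,::-1])
for c in ["top","scene"]:
    manip.snapshot(c)
    for l in ["spool","bail_mid","bail_hinge"]:
        for r in manip.mark_of(l,c)[:4]:
            if r["xyz"][1]>.1: print(c,l,np.round(r["xyz"],4),round(r["confidence"],2))
B=np.array([.5092-.073*np.cos(.207),.198-.073*np.sin(.207),.182]); print(B,proj(s,B))
E
```

```text
spool [0.5088 0.1986 0.1195] 0.65
bail_mid [0.4388 0.1844 0.1816] 0.59
t 11.65 tcp [0.5087 0.1964 0.2453] tool y deg 11.822195345395047 q [ 0.1635  0.4045  1.615  -0.      1.1254 -0.0429]
top spool [0.5045 0.1975 0.1104] 0.87
top bail_mid [0.4384 0.1841 0.1821] 0.88
scene spool [0.5168 0.2011 0.1141] 0.91
scene bail_mid [0.4381 0.181  0.1827] 0.81
scene bail_mid [0.5125 0.1969 0.0011] 0.72
scene bail_hinge [0.5111 0.201  0.1555] 0.76
[0.4378 0.183  0.182 ] [196.3404 256.0594]
```

View pics/w4.png

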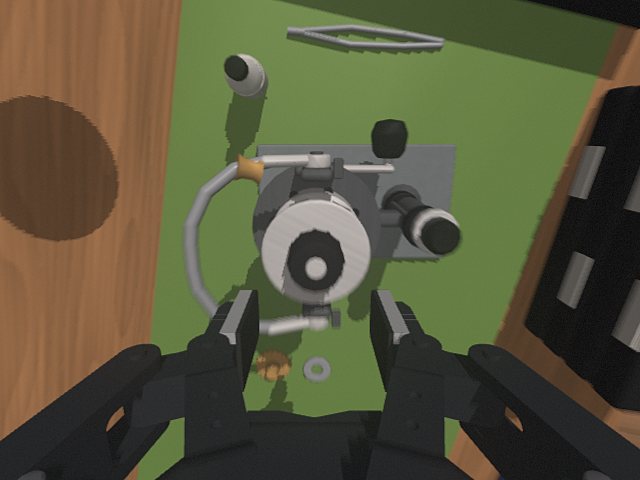

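Spool sits centred under the closed hoop line. The bail's straight middle is at (192,245), the knob cap at (316,267). Moving over the bail middle and gripping it.

Emit:
{"api": "move_arm", "payload": {
  "increments": [
    [[0.2,-0.035,-0.0065,0,0],[0.2,-0.0355,-0.0065,0,0],[0.2,0,0,0,0],[0.2,0,0,-0.03,0],[0.2,0,0,-0.025,0],[0.2,0,0,-0.015,0],[0.2,0,0,-0.007,0],[0.2,0,0,0,0]]
  ]
}}

```text
t: 13.05
tcp_pos: [0.4392, 0.1836, 0.1675]
tool_rot: [0.631, 0.776, -0.001, -0.001]
force: [0.6, 0.4, -0.2]
finger_gap: 0.403
gripper_force: 0.0
```

Emit:
{"api": "move_arm", "payload": {
  "increments": [
    [[0.7,0,0,0,0],[1,0,0,0,0],[1,0,0,0,0],[1,0,0,0,0],[1,0,0,0,0]]
  ],
  "newtons": 40
}}

```text
t: 13.55
tcp_pos: [0.4376, 0.1833, 0.1688]
tool_rot: [0.63, 0.776, -0.001, -0.001]
force: [-5.2, -1.1, 5.6]
finger_gap: 0.073
gripper_force: 39.2
```

The bail is gripped. Swing it along its arc, 10° per row.

Emit:
{"api": "move_arm", "payload": {
  "increments": [
    [[1,0.0028,0.0006,0.0062,0],[1,0.0028,0.0006,0.0061,0],[1,0.0038,0.0008,0.0056,0],[1,0.0038,0.0008,0.0055,0],[1,0.0047,0.001,0.0048,0],[1,0.0047,0.001,0.0048,0],[1,0,0,0,0]]
  ]
}}

```text
t: 14.25
tcp_pos: [0.4577, 0.1876, 0.2015]
tool_rot: [0.63, 0.776, -0.004, -0.003]
force: [-9.4, -3.8, 5.7]
finger_gap: 0.075
gripper_force: 39.4
```

Emit:
{"api": "move_arm", "payload": {
  "increments": [
    [[1,0.0044,0.0009,0.0051,0],[1,0.0054,0.0011,0.0045,0],[1,0.006,0.0013,0.003,0],[1,0.006,0.0013,0.0028,0],[1,0.0064,0.0014,0.002,0],[1,0.0064,0.0014,0.0015,0],[1,0,0,0,0]]
  ]
}}

```text
t: 14.95
tcp_pos: [0.4949, 0.1954, 0.2214]
tool_rot: [0.63, 0.776, -0.002, -0.001]
force: [-8.2, -3.3, 7.3]
finger_gap: 0.075
gripper_force: 40.3
```

Emit:
{"api": "move_arm", "payload": {
  "increments": [
    [[1,0.0066,0.0014,0.0017,0],[1,0.0066,0.0014,0.0009,0],[1,0.0066,0.0014,-0.0004,0],[1,0.0066,0.0014,-0.0008,0],[1,0.0065,0.0014,-0.0015,0],[1,0.0064,0.0013,-0.002,0],[1,0,0,0,0]]
  ]
}}

```text
t: 15.65
tcp_pos: [0.5345, 0.2039, 0.2185]
tool_rot: [0.63, 0.776, -0.002, -0.001]
force: [-6.2, -1.4, 3.9]
finger_gap: 0.075
gripper_force: 40.6
```

Emit:
{"api": "move_arm", "payload": {
  "increments": [
    [[1,0.0042,0.0009,-0.0017,0],[1,0.0042,0.0009,-0.0019,0],[1,0.004,0.0008,-0.0022,0],[1,0,0,0,0],[1,0,0,0,0]]
  ]
}}

```text
t: 16.15
tcp_pos: [0.5461, 0.2064, 0.2126]
tool_rot: [0.63, 0.776, -0.002, -0.001]
force: [-6.5, -2.9, 2.3]
finger_gap: 0.074
gripper_force: 41.2
```

```bash
python3 - <<'E'
from h import *
st=manip.sense(); print(st["tcp_pos"],st["force"])
for c in ["top","scene"]:
    s=manip.snapshot(c)
    for l in ["bail_mid","spool"]:
        for r in manip.mark_of(l,c)[:4]:
            if r["xyz"][1]>.1: print(c,l,np.round(r["xyz"],4),round(r["confidence"],2))
u,v=proj(s,[.52,.198,.18]).astype(int)
cv2.imwrite("pics/p5.png",cv2.resize(s["img"][v-50:v+50,u-60:u+60],(720,600),interpolation=cv2.INTER_CUBIC)[:,:,::-1])
E
```

```text
[0.5461 0.2064 0.2126] [-6.4877 -2.9331  2.2729]
top bail_mid [0.5465 0.2084 0.224 ] 0.51
top spool [0.5107 0.1983 0.1123] 0.82
scene bail_mid [0.5127 0.198  0.0025] 0.74
scene bail_mid [0.546  0.2054 0.2236] 0.59
scene spool [0.5132 0.2    0.1138] 0.59
```

View pics/p5.png

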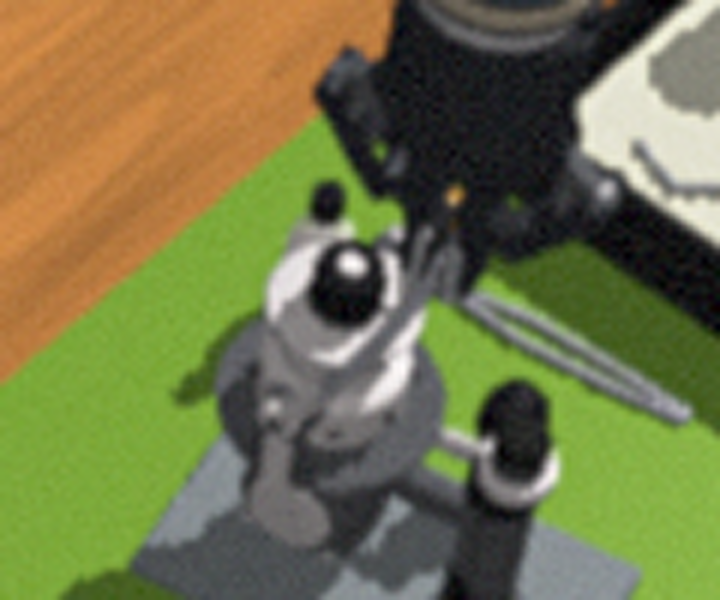

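The bail is over on the post side in the gripper and the spool still sits home. I'll push on in small steps until the stop shows in the force.

Emit:
{"api": "move_arm", "payload": {
  "increments": [
    [[1,0.0017,0.0004,-0.001,0],[1,0,0,0,0],[1,0,0,0,0]]
  ]
}}

```text
t: 16.75
tcp_pos: [0.5475, 0.2067, 0.2117]
tool_rot: [0.63, 0.776, -0.002, -0.002]
force: [-7.1, -2.9, 4.2]
finger_gap: 0.073
gripper_force: 41.3
```

Emit:
{"api": "move_arm", "payload": {
  "increments": [
    [[1,0.0017,0.0004,-0.001,0],[1,0,0,0,0],[1,0,0,0,0]]
  ]
}}

```text
t: 17.05
tcp_pos: [0.5479, 0.2067, 0.2114]
tool_rot: [0.63, 0.776, -0.003, -0.002]
force: [-11.5, -3.4, 9.3]
finger_gap: 0.074
gripper_force: 42.0
```

Emit:
{"api": "move_arm", "payload": {
  "increments": [
    [[1,0.0008,0.0002,-0.0004,0],[1,0,0,0,0],[1,0,0,0,0],[1,0,0,0,0],[1,0,0,0,0]]
  ],
  "newtons": 55
}}

```text
t: 17.55
tcp_pos: [0.548, 0.2067, 0.2114]
tool_rot: [0.63, 0.776, -0.004, -0.003]
force: [-12.6, -3.5, 11.7]
finger_gap: 0.068
gripper_force: 56.3
```

The TCP no longer advances while the force rises, so the bail is firmly on its stop and held. Handing in.

```bash
python3 -c "
from station import manip
print(manip.sign_off())"
```

```text
the job is handed in; nothing more can be done
None
```

The spool is fully home on the shaft and was released without dropping; the bail is open against its stop with the gripper still holding it, and I handed the job in at about 17.6 s.

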